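# Set the microscope lamp to level five and start it

### The job

The lamp control box on the microscope bench has a selector with eight click positions. Push its pointer round gently with a fingertip, clockwise and click by click, to the fifth position (the anticlockwise end stop is the first) without going past it and leave it resting there, then press the round button fully down and let it go. Only touch, grip and lift nothing: do not squeeze the selector, do not press the button before the selector is set, and leave the box and the things around it where they are.

Things in the scene. Friction and masses are not known exactly. Their poses are not given: they have to be found in the camera images.
- control_box: Loose heavy (2.5 kg, rubber feet) white box, 150 mm along its x, 220 mm along its y, flat top 55 mm above the bench. Origin: centre of its underside; z up, -x its front. Selector axis at x 0, y +42 mm of the box, button at x -25, y -75 mm. Eight black marks 58 mm from the selector's axis show the click positions
- selector (a joint): Angle in rad, clockwise from above; 0 = first position (anticlockwise stop), 0.5236 (30 degrees) a click, fifth position 2.094, eighth (clockwise stop) 3.665. At 0 the pointer points 105 degrees anticlockwise of the box's +x. Starts at first, second or third. A click takes up to 0.1 N m (3 N at 32 mm); just past half way it snaps by itself into the next position, short of half way it springs back
- selector_centre (a point): On the selector's vertical axis at the top of its grip bar, 89 mm above the bench. Black disc 72 mm across, top 67 mm above the bench; on it an upright bar 12 mm thick, top 89 mm, from 34 mm behind the axis to 36 mm ahead; then a nose 6 mm thick, top 83 mm, to 48 mm ahead: the pointer. A white line on the bar's top marks the pointer half
- pointer_tip (a point): End of the pointer nose, 48 mm from the selector's axis, 75 mm above the bench
- start_button (a joint): Travel of the round button in m: 0 up, 0.006 fully down; springs back; 5 N holds it fully down
- start_button_top (a point): Centre of the button's top face: round, black, 28 mm across, 77 mm above the bench when up, in a grey housing on the box's top, pressed straight down
- objective: Bystander: polished steel microscope objective, round, 26 mm across, 42 mm tall, standing on the control box's top near its far corner on the button side. Origin: centre of its underside
- sample_puck: Bystander: black round sample mount, 32 mm across, 18 mm tall, on the bench near the box. Origin: centre of its underside
- spare_knob: Bystander: loose black flanged knob, 34 mm across, 28 mm tall, on the bench near the box; not part of any device. Origin: centre of its underside
- dropper: Bystander: small bottle, 32 mm across, 70 mm tall, on the bench beside the box. Origin: centre of its underside
- slide_box: Bystander: grey slide case, 85 x 40 mm, 30 mm tall, on the bench beside the box. Origin: centre of its underside
- dish: Bystander: shallow glass dish, 70 mm across, 18 mm tall, on the bench beyond the box. Origin: centre of its underside
- mouse: Bystander: black computer mouse, 100 x 58 mm, 30 mm tall, on the bench beyond the box. Origin: centre of its underside

How it is judged:
On the way, in this order (a step that is already met when the one before it is completed fails the run):
1. the selector rests in the fifth position, not moving (value of joint selector between 1.9944 and 2.1944 rad and velocity of joint selector between -0.1 and 0.1 rad/s), for 0.3 s.
2. the button is fully down with the selector in the fifth position (value of joint selector between 1.9944 and 2.1944 rad and value of joint start_button above 0.0045 m), for 0.05 s.
3. the button is let go and up again (value of joint start_button below 0.001 m), for 0.1 s.
At the end, for the whole second after the job is handed in: The selector is at rest in its fifth position (within 0.1 rad of 2.094), the button is up (within 1 mm), and the box and every bystander are within 20 mm of where they started, the box flat and still (all of step 1 and value of joint start_button below 0.001 m and distance of each of control_box, objective, sample_puck, spare_knob, dropper, slide_box, dish, mouse from where it was at the start of the episode below 0.02 m and angle between control_box's own z axis and vertical below 0.05 rad and linear speed of control_box below 0.01 m/s); the robot touches nothing.
It fails at once if the selector was turned past the fifth position (beyond 2.4 rad) (value of joint selector above 2.4 rad).
It fails at once if the button was pressed (over 3 mm) with the selector not in the fifth position (value of joint start_button above 0.003 m and not (value of joint selector between 1.8944 and 2.2944 rad)).
It fails at once if the selector was squeezed or forced (over 30 N) (contact force between the fingers and selector above 30 N).
It fails at once if the box was shoved over 20 mm, or tipped or lifted (distance of control_box from where it was at the start of the episode above 0.02 m or angle between control_box's own z axis and vertical above 0.08 rad or height (world z) of control_box above 0.008 m).
It fails at once if a bystander was moved over 20 mm or lifted (distance of any of objective, sample_puck, spare_knob, dropper, slide_box, dish, mouse from where it was at the start of the episode above 0.02 m).
It also fails if it takes over 61 s, if anything falls off the work surface, if the arm or the gripper's body presses on something with over 40 N, if the wrist force passes 120 N, or if a joint passes its speed limit or range.

### The arm

A 6-joint arm with a two-finger parallel gripper is mounted at the origin on the work surface. World frame = base frame: x ahead of the robot, y to its left, z up, the work surface at z = 0. Lengths are in m, angles in rad, forces in N, time in s.
With the tool pointing down it reaches from about 0.4 to 0.825 m from the base axis. Payload 7 kg.
Tool frame: the origin (TCP) lies on the centre line of the jaws, within the pads' length; the fingertips stand 22 mm ahead of it and the grasp point (between the pads) lies 3 mm ahead of it; z points along the fingers, y is the line along which they close (so a half turn about z gives the same grasp; the last joint's range is limited). The gripper opens to 88 mm and grips with 3 to 60 N. Pads are 19 mm wide; open, the fingers measure 130 mm over their backs; the gripper's body (78 mm by 193 mm) begins 47 mm behind the grasp point.
Start: joints at [1.598, 0.359, 0.012, 0, -1.224, -0.288], TCP at [0.174, 0.652, 0.249] pointing down, gripper open.
Joint ranges: [-3.07, 3.07], [-1.43, 2.12], [-1.02, 1.25], [-3.03, 1.67], [-3.05, -0], [-3.03, 3.03]. Speed limits (rad/s): [2.39, 2.39, 3.01, 3.14, 3.14, 3.14].

### API

Orientations are given as [roll, pitch, yaw] about the fixed x, y, z axes, in that order (R = Rz(yaw) Ry(pitch) Rx(roll)).
In Python, from station import monitor, viewer, order gives the robot as it stands. The module is installed in compiled form; this text tells all that it offers.
- The arm moves only by the tool servo_tool, never from a script. Its argument "targets" is a list of rows, each an object with "angular": the turn, a rotation vector about the tool's x, y, z in degrees, a list of three; "xyz": the shift along the tool's x, y, z in cm, a list of three; "claw": the finger opening in cm, from 0 to 8.76. A call has 1 to 20 rows; each row shifts and turns the commanded pose from where the row before left it, along the tool's axes as they then stand; what a row does not reach is not made up. A row lasts 1/10 s, in which the tool goes at most 50 mm and 8.59 degrees, less where a joint would pass 70% of its speed; a pose out of reach is approached as far as the arm can. A call is refused whole if a number of a shift passes 5 or a number of a turn 8.59, either way. A call with a gripper value outside its range is refused whole. The fingers move at their own pace and stop on an object; "force" is the grip in N (left out, the last holds). Time passes only in rows, so rows that do not move let the fingers close. It gives the time, the measured TCP pose, the force, the opening and the grip force at its end, in the units of the state.
- monitor.get_state(): the state, without advancing time (a new reading comes with each control period).
- viewer.grab_frame(name): name is "side" or "top" or "wrist"; returns a dict with "color" (400x640x3 uint8, blue, green, red), "fovy" (degrees; the focal length in pixels is half the picture's height over the tangent of half this angle, whatever the lens; pixels are square), "cx", "cy" (the principal point, pixels), "R" (3x3) and "t" (3): a world point X has camera coordinates R X + t. Camera axes: x right, y down, z forward; pixel columns grow to the right and rows downward; lengths in m; the calibration is good to about 2 mm. A picture is of the moment at which its call begins. There is no depth.
- order.job_done(): hands the job in; it is judged then, once.
The state is a dict: "t": time; "q": joint angles; "qd": joint speeds; "joint_efforts": joint torques, N m; "eef_pos": TCP position; "ee_rot": TCP orientation; "force": force on the tool from outside, world axes, zero at the start; "moment": the same for the moment, N m; "width": finger opening in m; "gripper_force": force on a finger pad.
Only numpy, scipy, OpenCV 4.12 (cv2) and the standard library are available. Lean on these libraries where they do the work, as an engineer would, in place of code of your own. Each camera call takes 0.05 s, during which the arm holds its last target. There are 200 camera calls.

## Working session

There is one attempt and no reset: what is moved stays moved. The work goes in short steps, Python scripts to look and compute and a tool call to move; the robot and the scene stay as the last step left them, time stands still between calls to the robot, and variables do not carry over. Pictures are saved under pics/ and viewed, at most 10 in all, crops included, and the job is handed in when it is done.

Besides the shell and the picture viewer there is one more tool, called after ">>>" by a JSON object that holds its "name" and its "arguments", one argument or row to a line. servo_tool: Moves the arm, as the interface text tells. Its arguments: {"type":"object","properties":{"targets":{"type":"array"},"force":{"type":"number"}},"required":["targets"]}

```bash
mkdir -p pics; cat > h.py <<'E'
import numpy as np, cv2, pickle
from station import monitor, viewer, order
def grab(n, tag):
    f=viewer.grab_frame(n); cv2.imwrite(f'pics/{tag}.png',f['color']); pickle.dump(f,open(f'{tag}.pkl','wb')); return f
def load(tag): return pickle.load(open(f'{tag}.pkl','rb'))
def ray(f,u,v):
    F=200/np.tan(np.radians(f['fovy'])/2); R=np.array(f['R']);t=np.array(f['t'])
    d=R.T@np.array([(u-f['cx'])/F,(v-f['cy'])/F,1]); return -R.T@t,d
def onz(f,u,v,z):
    o,d=ray(f,u,v); return o+d*(z-o[2])/d[2]
def proj(f,X):
    F=200/np.tan(np.radians(f['fovy'])/2); c=np.array(f['R'])@np.array(X)+f['t']; return c[:2]/c[2]*F+[f['cx'],f['cy']]
E
python3 - <<'E'
from h import *
a=grab('top','top0');b=grab('side','side0')
print(a['fovy'],a['cx'],a['cy'],ray(a,320,200),ray(b,320,200)); print(monitor.get_state())
E
```

```text
42.595731564135946 326.5805539430739 197.815641728142 (array([0.46698816, 0.0346014 , 1.10829409]), array([ 0.10016988,  0.01015066, -0.99501036])) (array([0.11211701, 0.5536436 , 0.58231004]), array([ 0.56488755, -0.57817338, -0.58874429]))
{'t': 0.1, 'q': array([ 1.59808801e+00,  3.59333088e-01,  1.11521926e-02, -2.78791253e-04,
       -1.22408786e+00, -2.88102724e-01]), 'qd': array([ 7.81600236e-05, -1.21384167e-04,  2.83154547e-04,  4.31043569e-04,
       -4.02722794e-04, -5.77565240e-04]), 'joint_efforts': array([-1.94480628e-03, -5.84162951e+01,  2.93751848e+01,  7.01563373e+00,
        1.02070443e-02, -4.39652956e-05]), 'eef_pos': array([0.1739854 , 0.65178229, 0.24771092]), 'ee_rot': array([ 3.14010644e+00, -1.67108207e-04, -2.60905845e-01]), 'force': array([ 0.0801535 , -0.08473402,  0.5995602 ]), 'moment': array([ 0.00458397, -0.01925669, -0.0063807 ]), 'gripper_force': 0.0, 'width': 0.08789223712594041}
```

View pics/top0.png

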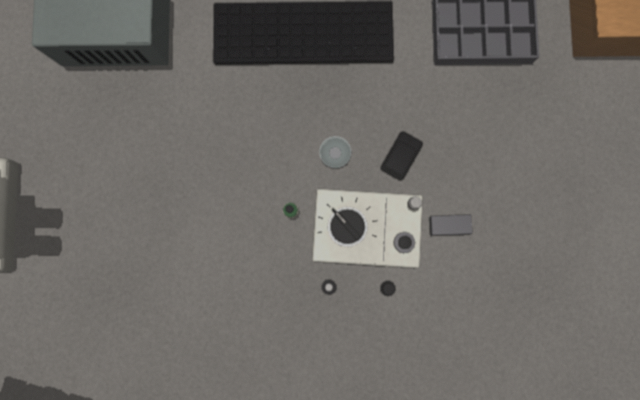

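View pics/side0.png

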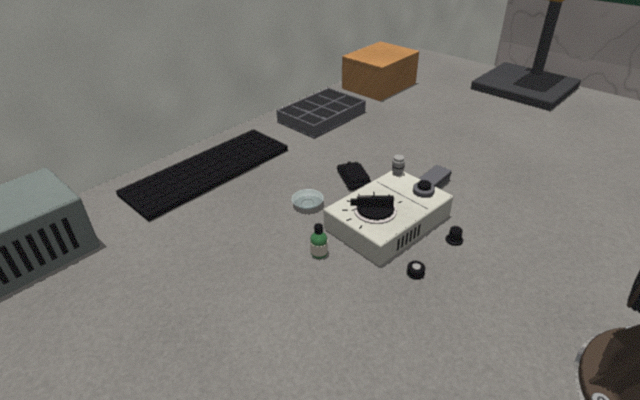

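The top view shows the white box at about (315-422, 190-267), with the selector near (347,226), its pointer up-left to about (333,208), and the button near (404,242). I'll measure the box and the pointer next.

```bash
cat > m.py <<'E'
from h import *
f=load('top0'); im=f['color']
g=im.min(2); m=(g>150).astype(np.uint8); m[:,:250]=0; m[:170]=0; m=cv2.morphologyEx(m,cv2.MORPH_CLOSE,np.ones((9,9)))
c=max(cv2.findContours(m,0,2)[0],key=cv2.contourArea); r=cv2.minAreaRect(c); P=cv2.boxPoints(r)
W=np.array([onz(f,*p,.055) for p in P]); print(P,W[:,:2],np.linalg.norm(np.diff(W,axis=0),axis=1))
ctr=W.mean(0)
# long axis = +y box, pointing to the selector
e=[W[1]-W[0],W[2]-W[1]]; y=max(e,key=np.linalg.norm); y/=np.linalg.norm(y)
sel=onz(f,347,226,.067)
if (sel-ctr)@y<0:y=-y
x=np.cross(y,[0,0,1]); yaw=np.arctan2(x[1],x[0])
S=ctr+.042*y;B=ctr-.025*x-.075*y
print('ctr',ctr,'yaw',np.degrees(yaw),'S',S,sel,'B',B,onz(f,404,242,.077))
print('proj S',proj(f,[*S[:2],.089]),'B',proj(f,[*B[:2],.077]))
for k in range(8):
    a=yaw+np.radians(105-30*k); d=np.array([np.cos(a),np.sin(a)])
    print(k+1,'mark',proj(f,[*(S[:2]+.058*d),.055]).round(1),'tip',proj(f,[*(S[:2]+.048*d),.083]).round(1),np.degrees(a).round(1))
cv2.imwrite('pics/crop.png',cv2.resize(im[170:310,270:490],None,fx=3.6,fy=3.6,interpolation=2))
E
python3 m.py
```

```text
[[312.66043 259.96588]
 [317.13858 189.21132]
 [422.67783 195.89099]
 [418.19968 266.64557]] [[ 0.45035394  0.06155435]
 [ 0.59551401  0.05103554]
 [ 0.57915    -0.16682929]
 [ 0.43437362 -0.15321083]] [0.14554068 0.21847853 0.14541548]
ctr [ 0.51484789 -0.05186256  0.055     ] yaw -4.295466846158024 S [ 0.51799369 -0.00998053  0.055     ] [ 0.51817241 -0.00902245  0.067     ] B [ 0.48430063 -0.12477939  0.055     ] [ 0.48433128 -0.12230671  0.077     ]
proj S [347.93894545 225.53470527] B [405.23394041 242.00114682]
1 mark [319.5 231.9] tip [324.3 230.4] 100.7
2 mark [320.5 217.4] tip [325.1 218. ] 70.7
3 mark [328.5 205.2] tip [331.9 207.7] 40.7
4 mark [341.6 198.8] tip [343.  202.2] 10.7
5 mark [356.1 199.7] tip [355.4 203. ] -19.3
6 mark [368.3 207.8] tip [365.7 209.9] -49.3
7 mark [374.9 220.8] tip [371.3 221. ] -79.3
8 mark [374.1 235.4] tip [370.6 233.4] -109.3
```

View pics/crop.png

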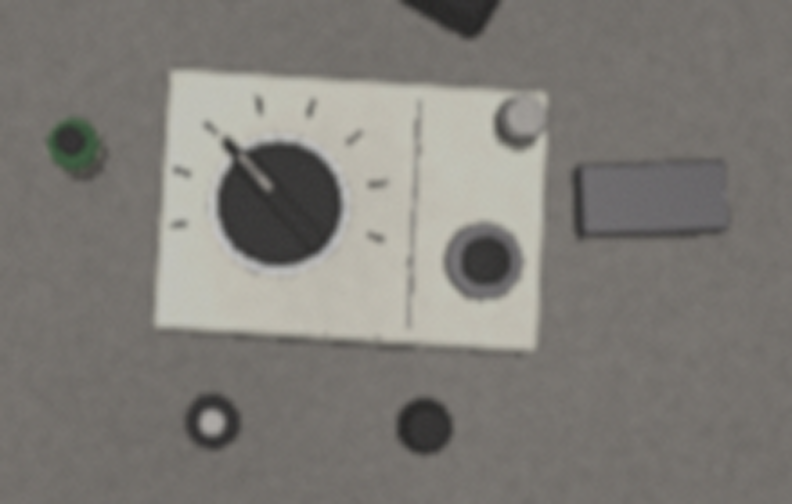

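The pointer sits at mark 3 (mark pixel about (328,205)), so it needs two clicks. I'll close the fingers and hover beside it.

>>> {"name": "servo_tool", "arguments": {
  "targets": [
    {"xyz": [2.43,2.48,0],"angular": [0,0,0],"claw": 0},
    {"xyz": [2.43,2.48,0],"angular": [0,0,0],"claw": 0},
    {"xyz": [2.43,2.48,0],"angular": [0,0,0],"claw": 0},
    {"xyz": [2.43,2.48,0],"angular": [0,0,0],"claw": 0},
    {"xyz": [2.43,2.48,0],"angular": [0,0,0],"claw": 0},
    {"xyz": [2.43,2.48,0],"angular": [0,0,0],"claw": 0},
    {"xyz": [2.43,2.48,0],"angular": [0,0,0],"claw": 0},
    {"xyz": [2.43,2.48,0],"angular": [0,0,0],"claw": 0},
    {"xyz": [2.43,2.48,0],"angular": [0,0,0],"claw": 0},
    {"xyz": [2.43,2.48,0],"angular": [0,0,0],"claw": 0},
    {"xyz": [2.43,2.48,0],"angular": [0,0,0],"claw": 0},
    {"xyz": [2.43,2.48,0],"angular": [0,0,0],"claw": 0},
    {"xyz": [2.43,2.48,0],"angular": [0,0,0],"claw": 0},
    {"xyz": [2.43,2.48,0],"angular": [0,0,0],"claw": 0},
    {"xyz": [2.43,2.48,0],"angular": [0,0,0],"claw": 0},
    {"xyz": [2.43,2.48,0],"angular": [0,0,0],"claw": 0},
    {"xyz": [2.43,2.48,0],"angular": [0,0,0],"claw": 0},
    {"xyz": [2.43,2.48,0],"angular": [0,0,0],"claw": 0},
    {"xyz": [2.43,2.48,0],"angular": [0,0,0],"claw": 0},
    {"xyz": [2.43,2.48,0],"angular": [0,0,0],"claw": 0}
  ],
  "force": 10
}}

```text
t: 2.1
eef_pos: [0.516, 0.0462, 0.2484]
ee_rot: [3.142, 0.0, -0.261]
force: [0.2, 1.5, 0.1]
width: 0.0007
gripper_force: 0.0
```

>>> {"name": "servo_tool", "arguments": {
  "targets": [
    {"xyz": [0,0,0],"angular": [0,0,-7],"claw": 0},
    {"xyz": [0,0,0],"angular": [0,0,-7],"claw": 0},
    {"xyz": [0,0,0],"angular": [0,0,-7],"claw": 0},
    {"xyz": [0,0,0],"angular": [0,0,-7],"claw": 0},
    {"xyz": [0,0,0],"angular": [0,0,-7],"claw": 0},
    {"xyz": [0,0,0],"angular": [0,0,-7],"claw": 0},
    {"xyz": [0,0,0],"angular": [0,0,-7],"claw": 0},
    {"xyz": [0,0,0],"angular": [0,0,-7],"claw": 0},
    {"xyz": [0,0,0],"angular": [0,0,0],"claw": 0},
    {"xyz": [0,0,0],"angular": [0,0,0],"claw": 0}
  ]
}}

```text
t: 3.1
eef_pos: [0.5156, 0.0476, 0.2484]
ee_rot: [-3.141, 0.0, 0.713]
force: [0.2, 0.3, -1.2]
width: 0.0006
gripper_force: 0.0
```

```bash
python3 - <<'E'
from h import *
a=grab('wrist','w1'); s=monitor.get_state(); print(s['eef_pos'],s['ee_rot'],s['q'],s['width'])
S=np.array([.518,-.010])
print(proj(a,[*S,.089]),proj(a,[*(S+.048*np.array([.758,.652])),.083]),proj(a,[.4843,-.1235,.077]),proj(a,s['eef_pos']-[0,0,.022]))
E
```

```text
[0.51563096 0.04757221 0.24844577] [-3.14146755e+00  2.02731127e-04  7.13224095e-01] [ 4.71383651e-01  9.91415136e-02 -3.30108254e-01 -8.01801057e-05
 -1.14177335e+00  1.81267012e+00] 0.0003266247239942556
[357.43199527 225.553682  ] [358.74631806 178.69402601] [407.2992834  301.88901254] [313.41674703 254.54707285]
```

View pics/w1.png

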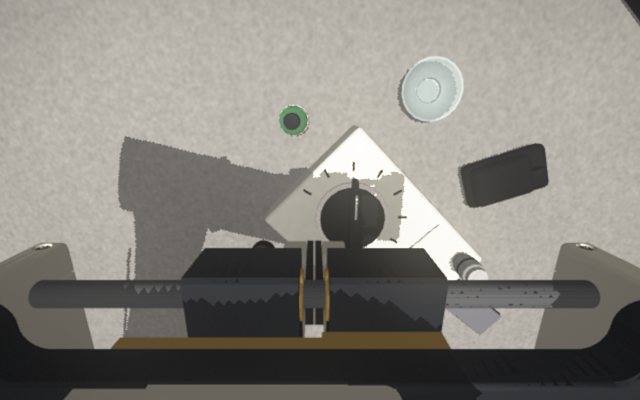

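The wrist view shows the pointer line running up to a tip at about (356,181), the disc centred near (352,217), and closed fingertips near (313,250). Next I'll check the scale and the disc fit.

```bash
python3 - <<'E'
from h import *
a=load('w1'); s=monitor.get_state()
print('cam',ray(a,320,200)); p=s['eef_pos']; y=np.array([np.cos(.713-np.pi/2),np.sin(.713-np.pi/2),0])
for k in(-.021,0,.021): print(proj(a,p-[0,0,.022]+k*y),proj(a,p+[0,0,.04]+k*y))
print('disc pred',proj(a,[.518,-.01,.067]),'disc meas',onz(a,352,217,.067),'line/tip',onz(a,356,181,.079))
im=a['color'][110:350,170:470]; cv2.imwrite('pics/w1c.png',cv2.resize(np.clip(im*1.8,0,255).astype(np.uint8),None,fx=2.6,fy=2.5,interpolation=2))
E
```

```text
cam (array([0.57578221, 0.09915057, 0.38463843]), array([-0.2022148 , -0.200682  , -0.95882519]))
[276.48084276 254.53921439] [257.18193984 329.50827083]
[313.41674703 254.54707285] [313.10749535 329.5270324 ]
[350.35711741 254.55493227] [369.0432904 329.5457974]
disc pred [354.72665748 218.27320518] disc meas [ 0.5171269  -0.00672086  0.067     ] line/tip [0.55052178 0.02073244 0.079     ]
```

View pics/w1c.png

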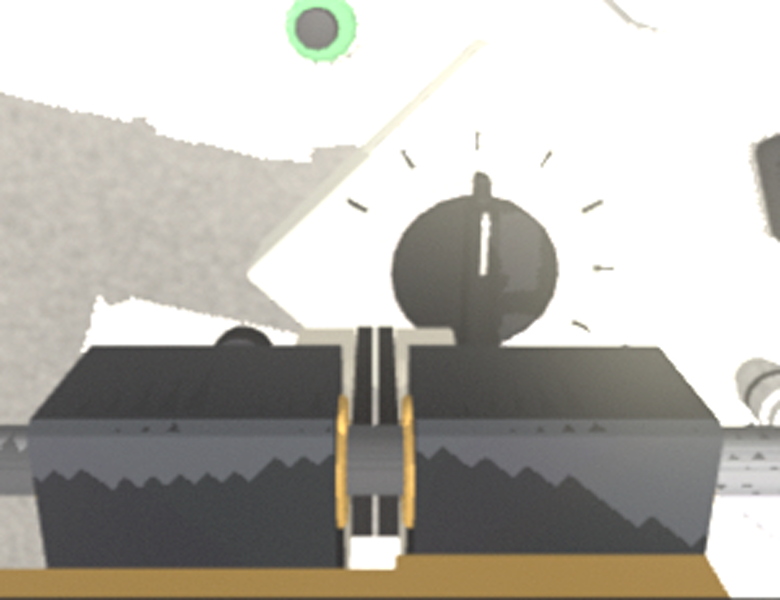

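>>> {"name": "servo_tool", "arguments": {
  "targets": [
    {"xyz": [0,0,3],"angular": [0,0,0],"claw": 0},
    {"xyz": [0,0,3],"angular": [0,0,0],"claw": 0},
    {"xyz": [0,0,3],"angular": [0,0,0],"claw": 0},
    {"xyz": [0,0,3],"angular": [0,0,0],"claw": 0},
    {"xyz": [0,0,2],"angular": [0,0,0],"claw": 0},
    {"xyz": [0,0,1.4],"angular": [0,0,0],"claw": 0},
    {"xyz": [0,0,0],"angular": [0,0,0],"claw": 0},
    {"xyz": [0,0,0],"angular": [0,0,0],"claw": 0},
    {"xyz": [0,0,0],"angular": [0,0,0],"claw": 0}
  ]
}}

```text
t: 4.05
eef_pos: [0.5164, 0.0479, 0.0956]
ee_rot: [3.141, -0.001, 0.716]
force: [0.2, -0.8, -0.4]
width: 0.0005
gripper_force: 0.0
```

>>> {"name": "servo_tool", "arguments": {
  "targets": [
    {"xyz": [0,0.3,0],"angular": [0,0,0],"claw": 0},
    {"xyz": [0,0.3,0],"angular": [0,0,0],"claw": 0},
    {"xyz": [0,0.3,0],"angular": [0,0,0],"claw": 0},
    {"xyz": [0,0.3,0],"angular": [0,0,0],"claw": 0},
    {"xyz": [0,0,0],"angular": [0,0,0],"claw": 0},
    {"xyz": [0,0,0],"angular": [0,0,0],"claw": 0}
  ]
}}

```text
t: 4.65
eef_pos: [0.5236, 0.0384, 0.0945]
ee_rot: [-3.142, 0.0, 0.716]
force: [0.1, -0.8, 0.2]
width: 0.0005
gripper_force: 0.0
```

```bash
python3 - <<'E'
from h import *
a=grab('wrist','w2'); b=grab('side','s2');s=monitor.get_state(); print(s['eef_pos'],s['ee_rot'],s['force'])
i=np.clip(a['color'][60:330,160:480]*1.6,0,255).astype(np.uint8)
j=b['color'][140:275,300:460]
cv2.imwrite('pics/c2.png',np.hstack([cv2.resize(i,(400,338)),cv2.resize(j,(400,338),interpolation=2)]))
E
```

```text
[0.52354697 0.03852747 0.0945137 ] [-3.14154213e+00  1.61495173e-04  7.16501096e-01] [-0.38972232  0.44493461 -1.15701847]
```

View pics/c2.png

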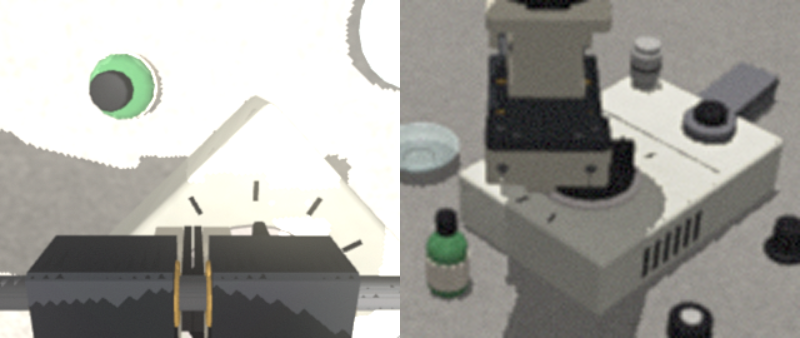

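>>> {"name": "servo_tool", "arguments": {
  "targets": [
    {"xyz": [0,0.2,0],"angular": [0,0,0],"claw": 0},
    {"xyz": [0,0.2,0],"angular": [0,0,0],"claw": 0},
    {"xyz": [0.1,0.12,0],"angular": [0,0,2],"claw": 0},
    {"xyz": [0.1,0.12,0],"angular": [0,0,2],"claw": 0},
    {"xyz": [0.1,0.12,0],"angular": [0,0,2],"claw": 0},
    {"xyz": [0.1,0.12,0],"angular": [0,0,2],"claw": 0},
    {"xyz": [0,0,0],"angular": [0,0,0],"claw": 0},
    {"xyz": [0,0,0],"angular": [0,0,0],"claw": 0}
  ]
}}

```text
t: 5.55
eef_pos: [0.5323, 0.0342, 0.0945]
ee_rot: [-3.142, 0.0, 0.578]
force: [-0.3, -0.6, 0.7]
width: 0.0004
gripper_force: 0.0
```

```bash
cat > look.py <<'E'
from h import *
import sys
k=sys.argv[1]
a=grab('wrist','w'+k); s=monitor.get_state(); p=s['eef_pos'];y=s['ee_rot'][2]
d=p[:2]-[.5175,-.0085]; print(s['t'],p,np.degrees(y),s['force'],s['moment'],'rel',d@[np.cos(y),np.sin(y)],d@[np.sin(y),-np.cos(y)])
i=np.clip(a['color'][90:300,200:500]*1.6,0,255).astype(np.uint8)
cv2.imwrite(f'pics/c{k}.png',cv2.resize(i,(780,546)))
# predicted tip pixel for several angles
for q in (1.047,1.2,1.309,1.571,1.7,1.833,2.094):
    A=np.radians(-4.25+105)-q; t=np.array([np.cos(A),np.sin(A)])*.048+[.5175,-.0085]; print(q,((proj(a,[*t,.083])-[200,90])*2.6).round(0))
E
python3 look.py 3
```

```text
5.6 [0.53233742 0.03419513 0.09455445] 33.111911501978284 [ 0.84580226  0.00242525 -0.16207441] [-0.09623864 -0.00387501  0.04095314] rel 0.035751225160734125 -0.02765633604680325
1.047 [399. 399.]
1.2 [436. 397.]
1.309 [462. 398.]
1.571 [520. 413.]
1.7 [546. 425.]
1.833 [571. 441.]
2.094 [609. 479.]
```

View pics/c3.png

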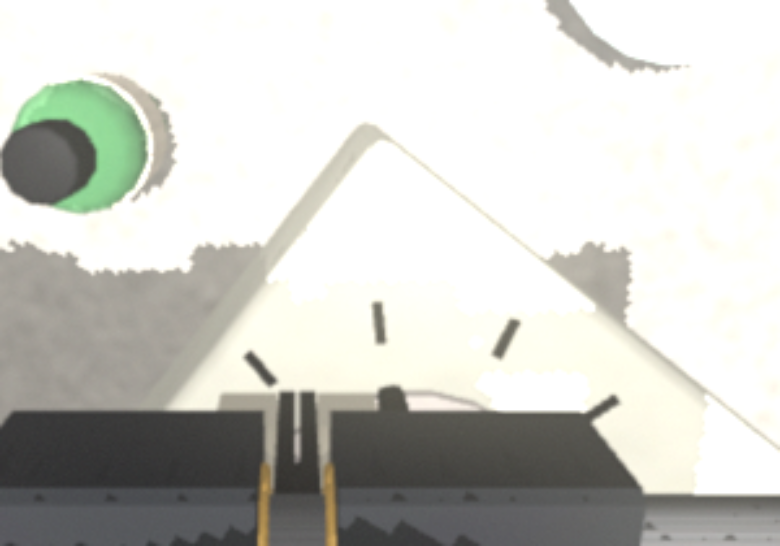

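The nose tip is at about (391,390), matching the third position, and the finger edge (376) is just about touching it. I'll push the first click.

>>> {"name": "servo_tool", "arguments": {
  "targets": [
    {"xyz": [0.1,0.12,0],"angular": [0,0,2],"claw": 0},
    {"xyz": [0.1,0.12,0],"angular": [0,0,2],"claw": 0},
    {"xyz": [0.1,0.12,0],"angular": [0,0,2],"claw": 0},
    {"xyz": [0.1,0.12,0],"angular": [0,0,2],"claw": 0},
    {"xyz": [0.1,0.12,0],"angular": [0,0,2],"claw": 0},
    {"xyz": [0,0,0],"angular": [0,0,0],"claw": 0}
  ]
}}

```text
t: 6.2
eef_pos: [0.5393, 0.0314, 0.0944]
ee_rot: [-3.141, 0.001, 0.402]
force: [-0.9, 1.0, 0.4]
width: 0.0004
gripper_force: 0.5
```

>>> {"name": "servo_tool", "arguments": {
  "targets": [
    {"xyz": [0.1,0.12,0],"angular": [0,0,2],"claw": 0},
    {"xyz": [0.1,0.12,0],"angular": [0,0,2],"claw": 0},
    {"xyz": [0,0,0],"angular": [0,0,0],"claw": 0}
  ]
}}

```text
t: 6.5
eef_pos: [0.5423, 0.0299, 0.0945]
ee_rot: [-3.142, 0.0, 0.333]
force: [-0.2, -0.2, 0.2]
width: 0.0006
gripper_force: 0.3
```

```bash
python3 look.py 4
```

```text
6.55 [0.54226077 0.02994506 0.09448333] 19.154385123906437 [-0.87467292  0.84425802  0.44500953] [0.07041405 0.16452896 0.01824659] rel 0.03600435274265095 -0.028192291411750767
1.047 [345. 414.]
1.2 [380. 404.]
1.309 [406. 400.]
1.571 [468. 401.]
1.7 [497. 407.]
1.833 [526. 416.]
2.094 [576. 445.]
```

View pics/c4.png

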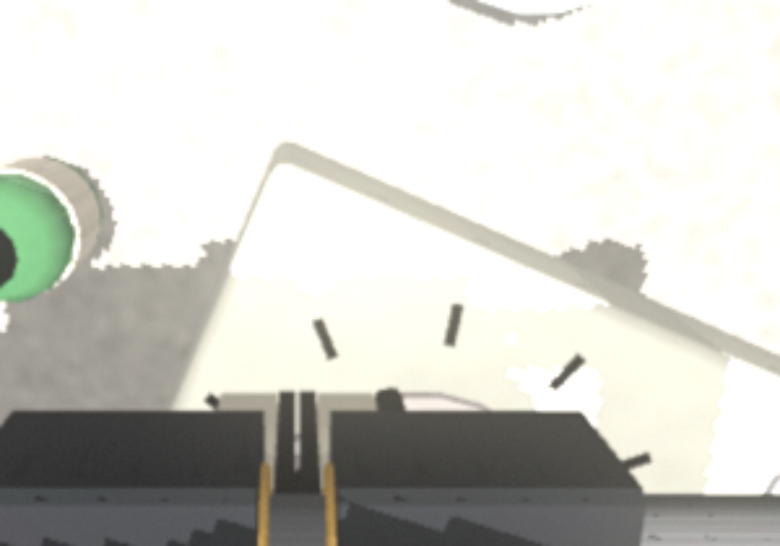

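The nose (390,395) is in contact at about 1.27 rad, just short of half way. I'll push slightly further.

>>> {"name": "servo_tool", "arguments": {
  "targets": [
    {"xyz": [0.1,0.12,0],"angular": [0,0,2],"claw": 0},
    {"xyz": [0.1,0.12,0],"angular": [0,0,2],"claw": 0},
    {"xyz": [0,0,0],"angular": [0,0,0],"claw": 0},
    {"xyz": [0,0,0],"angular": [0,0,0],"claw": 0}
  ]
}}

```text
t: 6.95
eef_pos: [0.5451, 0.0283, 0.0946]
ee_rot: [3.142, -0.0, 0.265]
force: [-0.3, 1.0, 0.0]
width: 0.0005
gripper_force: 0.0
```

```bash
cat >> look.py <<'E'
# dark nose just beyond the finger edge: columns of dark pixels in the row band above the gripper
g=a['color'][238:247,326:470].max(2).min(0); print('dark cols',[(int(c+326-200)*2.6) for c in np.where(g<70)[0]])
E
python3 look.py 5
```

```text
7.0 [0.54508456 0.02830548 0.09461674] 15.157166734428218 [-0.10154903 -0.41894638 -0.84280691] [-0.06059046  0.0565902   0.0134165 ] rel 0.03624839635468663 -0.028312634217423367
1.047 [331. 421.]
1.2 [364. 409.]
1.309 [390. 403.]
1.571 [452. 400.]
1.7 [482. 404.]
1.833 [511. 412.]
2.094 [564. 437.]
dark cols [377.0, 379.6, 382.2, 384.8, 387.40000000000003, 390.0, 392.6, 395.2, 397.8, 400.40000000000003]
```

>>> {"name": "servo_tool", "arguments": {
  "targets": [
    {"xyz": [0.1,0.12,0],"angular": [0,0,2],"claw": 0},
    {"xyz": [0,0,0],"angular": [0,0,0],"claw": 0},
    {"xyz": [0,0,0],"angular": [0,0,0],"claw": 0}
  ]
}}

```text
t: 7.3
eef_pos: [0.5463, 0.0274, 0.0946]
ee_rot: [3.142, -0.0, 0.229]
force: [0.0, 0.4, -0.0]
width: 0.0003
gripper_force: 0.0
```

```bash
python3 look.py 6
```

```text
7.35 [0.5462897  0.02738525 0.09459151] 13.132281866655385 [-0.79969737  0.21891406 -0.61039788] [-0.05916034 -0.04328736  0.00370273] rel 0.03618992156947676 -0.028405758702517037
1.047 [323. 424.]
1.2 [357. 411.]
1.309 [382. 404.]
1.571 [444. 399.]
1.7 [474. 402.]
1.833 [504. 409.]
2.094 [558. 433.]
dark cols [377.0, 379.6, 382.2, 384.8, 387.40000000000003, 390.0, 392.6, 395.2, 397.8, 400.40000000000003]
```

```bash
cat >> look.py <<'E'
def marks(a):
    m=(a['color'].max(2)<110).astype(np.uint8); m[:,:200]=0; m[241:]=0; m[:185]=0
    n,_,st,ce=cv2.connectedComponentsWithStats(m)
    for s_,c in zip(st[1:],ce[1:]):
        if 15<s_[4]<150:
            X=onz(a,*c,.055); r=X[:2]-[.5175,-.0085]; print('blob',s_[4],c.round(1),'r',np.hypot(*r).round(4),'sel angle',(np.radians(100.75)-np.arctan2(r[1],r[0])).round(3))
marks(a)
E
sed -i "s/^a=grab.*/a=grab('wrist','w'+k) if len(sys.argv)<3 else load('w'+k); s=monitor.get_state(); p=s['eef_pos'];y=s['ee_rot'][2]/" look.py
for k in 3 4 6; do python3 look.py $k x | grep blob; done
```

```text
blob 63 [431.  200.9] r 0.0757 sel angle 1.781
blob 54 [345.4 213.6] r 0.055 sel angle 1.031
blob 61 [394.1 220. ] r 0.0548 sel angle 1.587
blob 63 [299.6 231.5] r 0.0559 sel angle 0.48
blob 20 [350.  239.3] r 0.0378 sel angle 1.052
blob 86 [202.5 191.3] r 0.1162 sel angle 0.487
blob 59 [374.  214.5] r 0.0549 sel angle 1.585
blob 58 [324.6 220. ] r 0.0549 sel angle 1.029
blob 56 [418.2 232.3] r 0.0562 sel angle 2.136
blob 66 [431.2 187.2] r 0.0825 sel angle 2.054
blob 38 [445.3 192.1] r 0.0848 sel angle 2.16
blob 57 [364.9 214.1] r 0.0548 sel angle 1.585
blob 59 [316.3 224.2] r 0.0549 sel angle 1.028
blob 63 [411.  227.4] r 0.0559 sel angle 2.134
```

```bash
cat > tip.py <<'E'
from h import *
import sys
from scipy.optimize import least_squares
for k in sys.argv[1:]:
    a=load('w'+k); m=(a['color'].max(2)<110).astype(np.uint8); m[:,:270]=0; m[245:]=0; m[:185]=0
    n,_,st,ce=cv2.connectedComponentsWithStats(m); M=[]
    for s_,c in zip(st[1:],ce[1:]):
        X=onz(a,*c,.055)[:2]
        if 40<s_[4]<150 and .05<np.hypot(*(X-[.5175,-.0085]))<.061:M.append(X)
    S=None
    if len(M)>1:
        n=[round((np.radians(100.75)-np.arctan2(*(X-[.5175,-.0085])[::-1]))/.5236) for X in M]
        A=[np.radians(105-30*j) for j in n]
        f=lambda v:np.ravel([[v[0]+.058*np.cos(q+v[2])-X[0],v[1]+.058*np.sin(q+v[2])-X[1]] for q,X in zip(A,M)])
        r=least_squares(f,[.5175,-.0085,-.075]); S=r.x
    # nose: dark cols between finger and right, just above the gripper block
    g=a['color'][238:247,340:470].max(2).min(0)<70; u=np.where(g)[0]+340
    if S is None or len(u)==0: print(k,'S',S,'u',u); continue
    u0=u.mean(); col=a['color'][200:247,int(u0)].max(1); v0=200+np.argmax(col<70)
    T=onz(a,u0,v0,.081)[:2]-S[:2]
    print(k,n,'S',S.round(4),'tip px',u0,v0,u.min(),u.max(),'r',np.hypot(*T).round(4),'q',(np.radians(105)+S[2]-np.arctan2(T[1],T[0])).round(3))
E
python3 tip.py 3 4 5 6
```

```text
3 [2, 3, 1, 1] S [ 0.5156 -0.013  -0.0088] tip px 384.47058823529414 200 346 436 r 0.075 q 1.325
4 [3, 2, 4, 1] S [ 0.5153 -0.0102 -0.0845] tip px 355.27272727272725 200 345 413 r 0.074 q 1.313
5 [3, 2, 4, 1] S [ 0.5163 -0.0111 -0.0945] tip px 349.5 240 345 354 r 0.0522 q 1.259
6 [3, 2, 4, 1] S [ 0.5165 -0.0109 -0.1034] tip px 349.5 240 345 354 r 0.0519 q 1.286
```

```bash
sed -i 's/if 40<s_\[4\]<150 and/if 40<s_[4]<150 and c[1]<235 and/; s/340:470\]/340:356]/' tip.py; python3 tip.py 3 4 5 6
```

```text
3 [2, 3, 1] S [ 0.5144 -0.0097 -0.077 ] tip px 350.5 239 346 355 r 0.0529 q 1.041
4 [3, 2, 4] S [ 0.5147 -0.0103 -0.0673] tip px 349.5 240 345 354 r 0.053 q 1.25
5 [3, 2, 4] S [ 0.5146 -0.0101 -0.0702] tip px 349.5 240 345 354 r 0.0532 q 1.315
6 [3, 2, 4] S [ 0.5146 -0.0101 -0.0693] tip px 349.5 240 345 354 r 0.0532 q 1.348
```

>>> {"name": "servo_tool", "arguments": {
  "targets": [
    {"xyz": [0.1,0.12,0],"angular": [0,0,2],"claw": 0},
    {"xyz": [0,0,0],"angular": [0,0,0],"claw": 0},
    {"xyz": [0,0,0],"angular": [0,0,0],"claw": 0}
  ]
}}

```text
t: 7.65
eef_pos: [0.5475, 0.0264, 0.0945]
ee_rot: [3.142, 0.0, 0.194]
force: [0.5, 0.4, -0.4]
width: 0.0004
gripper_force: 0.0
```

```bash
sed -i 's/340:356\]/340:400]/' tip.py; python3 look.py 7 | grep -v blob; python3 tip.py 7
```

```text
7.7 [0.54747888 0.0264311  0.09457235] 11.124692976001343 [-0.4464437  -0.34419079  0.03182355] [-0.05486665 -0.06376733  0.02756845] rel 0.03615533920301363 -0.02849046125958209
1.047 [317. 427.]
1.2 [349. 413.]
1.309 [374. 406.]
1.571 [436. 399.]
1.7 [466. 401.]
1.833 [497. 407.]
2.094 [551. 429.]
dark cols [416.0, 418.6, 421.2, 423.8, 426.40000000000003, 429.0, 431.6, 434.2, 436.8, 439.40000000000003, 442.0]
7 [3, 2, 4] S [ 0.5145 -0.0099 -0.0718] tip px 365.0 239 360 370 r 0.053 q 1.535
```

The first click snapped and the pointer is now in the fourth position (about 1.55 rad). Now the second click, along the same arc.

>>> {"name": "servo_tool", "arguments": {
  "targets": [
    {"xyz": [0.1,0.12,0],"angular": [0,0,2],"claw": 0},
    {"xyz": [0.1,0.12,0],"angular": [0,0,2],"claw": 0},
    {"xyz": [0.1,0.12,0],"angular": [0,0,2],"claw": 0},
    {"xyz": [0.1,0.12,0],"angular": [0,0,2],"claw": 0},
    {"xyz": [0.1,0.12,0],"angular": [0,0,2],"claw": 0},
    {"xyz": [0.1,0.12,0],"angular": [0,0,2],"claw": 0},
    {"xyz": [0.1,0.12,0],"angular": [0,0,2],"claw": 0},
    {"xyz": [0.1,0.12,0],"angular": [0,0,2],"claw": 0},
    {"xyz": [0.1,0.12,0],"angular": [0,0,2],"claw": 0},
    {"xyz": [0.1,0.12,0],"angular": [0,0,2],"claw": 0},
    {"xyz": [0,0,0],"angular": [0,0,0],"claw": 0},
    {"xyz": [0,0,0],"angular": [0,0,0],"claw": 0}
  ]
}}

```text
t: 8.9
eef_pos: [0.5578, 0.015, 0.0945]
ee_rot: [-3.141, 0.0, -0.155]
force: [-1.3, 1.6, -0.2]
width: 0.0005
gripper_force: 0.6
```

```bash
python3 look.py 8; python3 tip.py 8
```

```text
8.95 [0.55775061 0.01497246 0.09449255] -8.869612637225213 [-0.01394055  1.06477483 -0.72844185] [ 0.54865189  0.24669311 -0.03565675] rel 0.03615014906199232 -0.02939786450729569
1.047 [259. 475.]
1.2 [283. 452.]
1.309 [303. 438.]
1.571 [358. 413.]
1.7 [388. 405.]
1.833 [419. 401.]
2.094 [481. 404.]
dark cols [374.40000000000003, 377.0, 379.6, 382.2, 384.8, 387.40000000000003, 390.0, 392.6, 395.2, 566.8000000000001, 569.4, 572.0, 574.6, 577.2, 579.8000000000001]
blob 18 [288.7 187.9] r 0.0835 sel angle 1.363
blob 94 [483.9 217.7] r 0.0912 sel angle 2.87
blob 71 [381.3 215.3] r 0.0555 sel angle 2.134
blob 65 [331.7 218.7] r 0.0549 sel angle 1.581
blob 73 [424. 235.] r 0.057 sel angle 2.675
8 [4, 3] S [ 0.5145 -0.0093 -0.0815] tip px 348.0 241 344 352 r 0.053 q 1.68
```

>>> {"name": "servo_tool", "arguments": {
  "targets": [
    {"xyz": [0.1,0.12,0],"angular": [0,0,2],"claw": 0},
    {"xyz": [0.1,0.12,0],"angular": [0,0,2],"claw": 0},
    {"xyz": [0.1,0.12,0],"angular": [0,0,2],"claw": 0},
    {"xyz": [0.1,0.12,0],"angular": [0,0,2],"claw": 0},
    {"xyz": [0,0,0],"angular": [0,0,0],"claw": 0},
    {"xyz": [0,0,0],"angular": [0,0,0],"claw": 0}
  ]
}}

```text
t: 9.55
eef_pos: [0.5609, 0.0093, 0.0946]
ee_rot: [3.142, -0.0, -0.294]
force: [-0.3, 0.3, -0.4]
width: 0.0004
gripper_force: 0.1
```

```bash
python3 look.py 9|egrep -v 'blob|\['; python3 tip.py 9
```

```text
9 [4, 3, 5] S [ 0.5145 -0.0094 -0.0782] tip px 348.0 241 344 352 r 0.0531 q 1.81
```

>>> {"name": "servo_tool", "arguments": {
  "targets": [
    {"xyz": [0.1,0.12,0],"angular": [0,0,2],"claw": 0},
    {"xyz": [0,0,0],"angular": [0,0,0],"claw": 0},
    {"xyz": [0,0,0],"angular": [0,0,0],"claw": 0}
  ]
}}

```text
t: 9.9
eef_pos: [0.5615, 0.0079, 0.0946]
ee_rot: [3.142, -0.0, -0.329]
force: [-0.7, 0.6, -0.4]
width: 0.0007
gripper_force: 0.1
```

```bash
python3 look.py 10|egrep -v 'blob|\['; python3 tip.py 10
```

```text
10 [4, 3, 5] S [ 0.5144 -0.0095 -0.0764] tip px 348.5 241 344 353 r 0.0531 q 1.846
```

>>> {"name": "servo_tool", "arguments": {
  "targets": [
    {"xyz": [0.1,0.12,0],"angular": [0,0,2],"claw": 0},
    {"xyz": [0,0,0],"angular": [0,0,0],"claw": 0},
    {"xyz": [0,0,0],"angular": [0,0,0],"claw": 0}
  ]
}}

```text
t: 10.25
eef_pos: [0.562, 0.0064, 0.0945]
ee_rot: [3.142, 0.0, -0.364]
force: [0.2, 0.5, 0.8]
width: 0.0003
gripper_force: 0.0
```

```bash
python3 look.py 11|egrep -v 'blob|\['; python3 tip.py 11
```

```text
11 [4, 5, 3] S [ 0.5145 -0.0097 -0.0744] tip px 348.5 241 344 353 r 0.053 q 1.877
```

>>> {"name": "servo_tool", "arguments": {
  "targets": [
    {"xyz": [0.07,0.09,0],"angular": [0,0,1.5],"claw": 0},
    {"xyz": [0,0,0],"angular": [0,0,0],"claw": 0},
    {"xyz": [0,0,0],"angular": [0,0,0],"claw": 0}
  ]
}}

```text
t: 10.6
eef_pos: [0.5623, 0.0053, 0.0946]
ee_rot: [3.142, 0.0, -0.392]
force: [-0.8, -0.3, -1.1]
width: 0.0005
gripper_force: 0.0
```

```bash
python3 look.py 12|egrep -v 'blob|\['; python3 tip.py 12
```

```text
12 [4, 5, 3] S [ 0.5143 -0.0097 -0.0736] tip px 364.5 238 359 370 r 0.0534 q 2.063
```

The selector snapped into the fifth position. I'll back off, rise, check, and move over the button.

>>> {"name": "servo_tool", "arguments": {
  "targets": [
    {"xyz": [0,-0.5,0],"angular": [0,0,0],"claw": 0},
    {"xyz": [0,-1,0],"angular": [0,0,0],"claw": 0},
    {"xyz": [0,0,-2],"angular": [0,0,0],"claw": 0},
    {"xyz": [0,0,-3],"angular": [0,0,0],"claw": 0},
    {"xyz": [0,0,-3],"angular": [0,0,0],"claw": 0},
    {"xyz": [-0.4,2.7,0],"angular": [0,0,0],"claw": 0},
    {"xyz": [-0.4,2.7,0],"angular": [0,0,0],"claw": 0},
    {"xyz": [-0.4,2.7,0],"angular": [0,0,0],"claw": 0},
    {"xyz": [-0.4,2.7,0],"angular": [0,0,0],"claw": 0},
    {"xyz": [-0.4,2.7,0],"angular": [0,0,0],"claw": 0},
    {"xyz": [-0.3,2.9,0],"angular": [0,0,0],"claw": 0},
    {"xyz": [0,0,0],"angular": [0,0,0],"claw": 0},
    {"xyz": [0,0,0],"angular": [0,0,0],"claw": 0}
  ]
}}

```text
t: 11.95
eef_pos: [0.4846, -0.1236, 0.1749]
ee_rot: [-3.141, -0.001, -0.393]
force: [-0.6, -0.3, 1.0]
width: 0.0005
gripper_force: 0.0
```

```bash
python3 - <<'E'
from h import *
a=grab('wrist','w13'); b=grab('side','s13');s=monitor.get_state(); print(s['t'],s['eef_pos'],s['ee_rot'],s['force'])
print('tip in side',(proj(b,s['eef_pos']-[0,0,.022])-[300,130])*3,'button',(proj(b,[.4835,-.124,.077])-[300,130])*3)
i=np.clip(a['color']*1.4,0,255).astype(np.uint8)
cv2.imwrite('pics/c13.png',np.hstack([cv2.resize(i,(400,250)),cv2.resize(b['color'][130:255,270:470],(400,250),interpolation=2)]))
E
```

```text
12.05 [ 0.48489573 -0.12298804  0.17471691] [-3.14137439e+00 -4.62825766e-04 -3.91266126e-01] [ 0.00087882  0.50364566 -0.41621157]
tip in side [381.26818305  58.64630944] button [370.22998572 157.90404966]
```

View pics/c13.png

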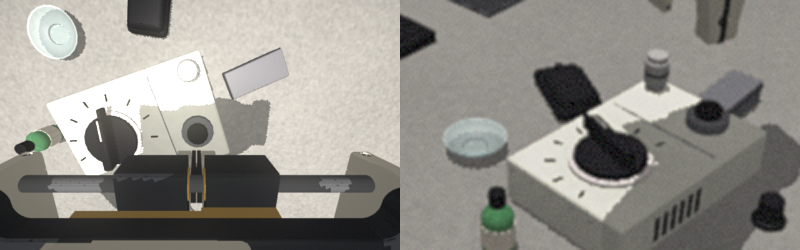

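The wrist view shows the pointer at its mark and the button at about full-picture pixel (315,211). I'll check the button's position once more before pressing.

```bash
python3 - <<'E'
from h import *
a=load('w13'); print(onz(a,315,211,.077), proj(a,[.4835,-.124,.077]))
m=(a['color'].max(2)<75).astype(np.uint8); m[240:]=0
n,_,st,ce=cv2.connectedComponentsWithStats(m)
for s,c in zip(st[1:],ce[1:]):
    if s[4]>150: print(s,c,onz(a,*c,.077)[:2])
E
```

```text
[ 0.48513468 -0.12543766  0.077     ] [314.12563979 213.42202494]
[ 204    0   70   61 3791] [238.09944606  27.52941176] [ 0.62651449 -0.12730508]
[ 136  173   84   67 3851] [176.83406907 213.94157362] [ 0.52545218 -0.02137546]
[299 197  35  35 946] [315.62156448 213.8435518 ] [ 0.48270655 -0.12497802]
[ 23 225  33  15 383] [ 40.36031332 233.17232376] [0.553811  0.0910831]
```

>>> {"name": "servo_tool", "arguments": {
  "targets": [
    {"xyz": [0,0,2],"angular": [0,0,0],"claw": 0},
    {"xyz": [0,0,2],"angular": [0,0,0],"claw": 0},
    {"xyz": [0,0,2],"angular": [0,0,0],"claw": 0},
    {"xyz": [0,0,1],"angular": [0,0,0],"claw": 0},
    {"xyz": [0,0,0.4],"angular": [0,0,0],"claw": 0},
    {"xyz": [0,0,0],"angular": [0,0,0],"claw": 0},
    {"xyz": [0,0,0.3],"angular": [0,0,0],"claw": 0},
    {"xyz": [0,0,0.2],"angular": [0,0,0],"claw": 0},
    {"xyz": [0,0,0.1],"angular": [0,0,0],"claw": 0},
    {"xyz": [0,0,0],"angular": [0,0,0],"claw": 0}
  ]
}}

```text
t: 13.05
eef_pos: [0.4851, -0.1234, 0.0952]
ee_rot: [-3.141, -0.002, -0.391]
force: [1.6, 2.2, 4.4]
width: 0.0003
gripper_force: 1.8
```

Touching, with about 4 N and the tip at about 73 mm. I'll press on in small steps until it bottoms out.

>>> {"name": "servo_tool", "arguments": {
  "targets": [
    {"xyz": [0,0,0.1],"angular": [0,0,0],"claw": 0},
    {"xyz": [0,0,0.1],"angular": [0,0,0],"claw": 0},
    {"xyz": [0,0,0],"angular": [0,0,0],"claw": 0},
    {"xyz": [0,0,0],"angular": [0,0,0],"claw": 0}
  ]
}}

```text
t: 13.45
eef_pos: [0.4851, -0.1234, 0.0932]
ee_rot: [-3.141, -0.002, -0.391]
force: [1.4, 3.5, 6.4]
width: 0.0003
gripper_force: 3.8
```

>>> {"name": "servo_tool", "arguments": {
  "targets": [
    {"xyz": [0,0,0.1],"angular": [0,0,0],"claw": 0},
    {"xyz": [0,0,0],"angular": [0,0,0],"claw": 0},
    {"xyz": [0,0,0],"angular": [0,0,0],"claw": 0}
  ]
}}

```text
t: 13.75
eef_pos: [0.4852, -0.1235, 0.093]
ee_rot: [-3.141, -0.002, -0.391]
force: [-2.2, 4.9, 16.5]
width: 0.0009
gripper_force: 8.4
```

It bottomed out at tip height 71 mm (6 mm of travel) with force rising to 16 N, so the button is fully down. Releasing and retreating.

>>> {"name": "servo_tool", "arguments": {
  "targets": [
    {"xyz": [0,0,-0.5],"angular": [0,0,0],"claw": 0},
    {"xyz": [0,0,-1],"angular": [0,0,0],"claw": 0},
    {"xyz": [0,0,-3],"angular": [0,0,0],"claw": 0},
    {"xyz": [0,0,-4],"angular": [0,0,0],"claw": 0},
    {"xyz": [0,0,0],"angular": [0,0,0],"claw": 0},
    {"xyz": [0,0,0],"angular": [0,0,0],"claw": 0},
    {"xyz": [0,0,0],"angular": [0,0,0],"claw": 0},
    {"xyz": [0,0,0],"angular": [0,0,0],"claw": 0},
    {"xyz": [0,0,0],"angular": [0,0,0],"claw": 0}
  ]
}}

```text
t: 14.65
eef_pos: [0.4836, -0.1237, 0.1756]
ee_rot: [3.141, 0.002, -0.392]
force: [-1.1, -0.9, -0.2]
width: 0.0004
gripper_force: 0.0
```

```bash
python3 - <<'E'
from h import *
a=load('w13');b=grab('wrist','w14'); s=monitor.get_state(); print(s['t'],s['eef_pos'],s['force'])
for f in(a,b):
    m=(f['color'].max(2)<75).astype(np.uint8); m[240:]=0
    n,_,st,ce=cv2.connectedComponentsWithStats(m)
    for q,c in zip(st[1:],ce[1:]):
        if q[4]>150: print(q,onz(f,*c,.077)[:2].round(4))
E
```

```text
14.7 [ 0.48373359 -0.12364325  0.17577598] [-0.34507618  0.25008371 -0.51465687]
[ 204    0   70   61 3791] [ 0.6265 -0.1273]
[ 136  173   84   67 3851] [ 0.5255 -0.0214]
[299 197  35  35 946] [ 0.4827 -0.125 ]
[ 23 225  33  15 383] [0.5538 0.0911]
[ 203    0   70   59 3687] [ 0.6259 -0.1271]
[ 135  171   84   69 3978] [ 0.5249 -0.0211]
[298 195  35  35 935] [ 0.4826 -0.125 ]
[ 23 223  32  17 425] [0.5534 0.0918]
```

Nothing has moved since the view before the press, and the button is back up. Handing in.

```bash
python3 -c "
from h import *
print(order.job_done())"
```

```text
the job is handed in; nothing more can be done
None
```

The selector was clicked from the third to the fifth position (measured about 2.06 rad), the button was pressed fully down (6 mm) and let go, and the job is handed in; no verdict came back, but the box and the things in view had not moved by the last wrist picture.

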